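Free the hold-down arm of a board test jig and hold it up

ROBOT

A 7-joint arm with a two-finger parallel gripper is mounted at the origin on a cart in front of the work surface, level with it; the furniture and walls round the work are solid. World frame = base frame: x ahead of the robot, y to its left, z up, the work surface at z = 0. Lengths are in m, angles in rad, forces in N, time in s.
With the tool pointing down it reaches from about 0.4 to 0.9 m from the base axis. Payload 5.5 kg.
Tool frame: the origin (TCP) lies midway between the tips of the shut fingers; the grasp point (between the pads) lies 19 mm behind it (manip.grip_depth is the distance from the TCP to the grasp point, in m); z points along the fingers, y is the line along which they close (so a half turn about z gives the same grasp; the last joint's range is limited). The gripper opens to 92 mm and grips with 3 to 60 N. Pads are 19 mm wide; open, the fingers measure 130 mm over their backs; the gripper's body (75 mm by 190 mm) begins 47 mm behind the grasp point.
Start: joints at [1.611, 0.501, -0.427, 1.55, 0.221, 1.138, -0.21], TCP at [0.144, -0.634, 0.195] pointing down, gripper open.
Joint ranges: [-2.88, 2.88], [-0.31, 2.03], [-1.54, 1.56], [0.2, 2.42], [-1.41, 4.55], [0.19, 2.02], [-2.57, 2.57]. Speed limits (rad/s): [2.57, 2.57, 3.14, 3.14, 3.14, 3.14, 3.14].

INTERFACE

Orientations are given as a unit quaternion [x, y, z, w].
In Python, from bench import manip, effector, viewer gives the robot as it stands. Calls block until the motion is done:
- manip.move_pose(position, orientation): joint-space move of the TCP to a pose.
- manip.servo_line(position, ori=None, vel=0.15): straight line of the TCP; ori=None keeps the orientation; vel is the mean speed in m/s.
- manip.movej(angles): joint-space move.
- effector.open_jaws() and effector.close(f_grip=None): open the fingers fully, or close them until they stop; f_grip is the grip in N (None keeps the last).
- manip.sleep(seconds).
- manip.solve_ik(position, orientation): joint angles nearest the present ones, or None.
- viewer.get_image(name): name is "side" or "top"; returns the picture (400x640x3 uint8, red, green, blue); there is no depth.
- viewer.get_calibration(name): a dict with "vfov" (degrees; the focal length in pixels is half the picture's height over the tangent of half this angle, whatever the lens; pixels are square), "cx", "cy" (the principal point, pixels), "dist_coeffs" ([k1, k2, p1, p2, k3] as OpenCV has them; the pictures are not rectified), "eye" and "attitude" of the camera in the world. Camera axes: x right, y down, z forward; pixel columns grow to the right and rows downward; lengths in m; the calibration is good to about 2 mm. A picture is of the moment at which its call begins. get_calibration takes no time and is no camera call.
A pose or a line that the arm cannot do raises manip.PlanningError and nothing moves.
- manip.hand_in(): hands the job in; it is judged then, once.
Readings, each from a call of its own:
- manip.current_clock(): time.
- manip.current_q(): joint angles.
- manip.current_joint_velocities(): joint speeds.
- manip.current_tau(): joint torques, N m.
- manip.current_tool_pos(): TCP position.
- manip.current_tcp_rot(): TCP orientation.
- manip.current_force(): force on the tool from outside, world axes, zero at the start.
- manip.current_wrist_torque(): the same for the moment, N m.
- manip.current_finger_gap(): finger opening in m.
- manip.current_gripper_force(): force on a finger pad.
Only numpy, scipy, OpenCV 4.12 (cv2) and the standard library are available. Lean on these libraries where they do the work, as an engineer would, in place of code of your own. Each camera call takes 0.05 s, during which the arm holds its last target. There are 200 camera calls.

TASK

On the board test jig, pull the locking pin out of the arm's head and park it, fully home, in the hole of the square block at the jig's front corner. Then draw the spring latch sideways by its finger lever, lift the hold-down arm off its ball stud until its head is at least 8 cm above where it sat, and keep holding it there without moving: the job finishes with the arm in your grip, because it falls shut when let go. Leave the other things on the table where they are.

Things in the scene. Friction and masses are not known exactly. Their poses are not given: they have to be found in the camera images.
- test_jig: the board test jig, fixed to the table: a dark steel base plate 220 (x) x 125 (y) x 16 mm high with a green circuit board in the middle, a ball stud at the front and a hinge between two aluminium cheeks at the back. Origin: centre of the base's underside, on the table; its x axis runs from the front (ball, x = -75 mm) to the back (hinge axis along y at x = +85 mm, z = 76 mm), y to its left, z up. All offsets in these notes are in this frame with the arm down.
- hold_arm (a joint): hinge of the hold-down arm: 0 rad = down on the ball, grows as the front end is lifted, up to 1.2. The arm (aluminium bar 24 mm wide with its top at z = 84 mm, total 0.4 to 0.6 kg) ends at the front in a steel coupling head, 44 mm wide with a rounded nose, from x = -97 to -32 mm, top face at z = 88 mm, that sits over the 24 mm ball. The arm has no stay: it falls when let go.
- head_top (a point): point on the top face of the coupling head, straight above the ball (x = -75, y = 0, z = 88 mm), 160 mm in front of the hinge axis; moves with the arm
- latch (a joint): the spring bolt in the coupling head: 0 = under the ball (locked), grows to 0.014 m as it is drawn to the jig's +y (left). The ball is free from 0.007 m on; the spring pushes it back with about 3 N at 0 and 8 N at 0.014. The locking pin lets it move at most 4 mm; under the ball it stops the arm from being lifted.
- lever_grip (a point): the place to pinch the latch's finger lever, an upright black tab left of the head: 24 mm wide along x, 10 mm thick along y, z = 86 to 128 mm; this point is in its middle at x = -75, y = +52, z = 110 mm. Its inner face is 25 mm from the head's side (the spring housing between ends at z = 63 mm). It moves with latch and arm and may turn between the fingers about y as the arm rises.
- pin_knob (a point): middle of the black knurled knob of the loose locking pin (40 g): 18 mm in diameter, from 10.5 mm below to 11 mm above this point, on a steel flange 21 mm wide, 3 mm thick. Starts upright at x = -46, y = 0, flange on the head's top face, shank 38 mm down a 10 mm hole through head and bolt. Fingers have room before and behind it (along x), not at the left, where the finger lever stands.
- pin_tip (a point): lower tip of the locking pin's shank, 51 mm below pin_knob and 38 mm below the flange; the shank is 8 mm in diameter with a tapered tip; z along the pin, up to the knob
- park_hole (a point): centre of the mouth of the parking hole, in the top of a steel block 30 x 30 mm, 40 mm high on the base plate, at x = -88, y = -46, z = 56 mm (front right corner); hole 11.5 mm in diameter with a 2 mm chamfer, 38.5 mm deep, upright. Fully home the flange rests on the block and pin_tip is 38 mm below the mouth.
- side_cutters: orange-handled side cutters 136 mm long lying near the jig, a bystander; origin at the underside's centre
- battery_9v: square battery 48 x 26 x 17 mm, a bystander; origin at the underside's centre
- potentiometer: panel potentiometer 29 mm high, a bystander; origin at the underside
- long_nose: orange-handled long-nose pliers 168 mm long, a bystander; origin at the underside's centre

How it is judged:
By the outcome, as a careful person would: the job done as asked, in the order asked, and still so for the second after the job is handed in, while the arm keeps its last pose, push and grip.
It also fails if it takes over 54 s, if anything falls off the work surface, if the arm or the gripper's body presses on something with over 40 N, if the wrist force passes 120 N, or if a joint passes its speed limit or range.

## Working session

There is one attempt and no reset: what is moved stays moved. The work goes in short steps, each a Python script; the robot and the scene stay as the last script left them, time stands still between calls to the robot, and variables do not carry over. Pictures are saved under pics/ and viewed, at most 10 in all, crops included, and the job is handed in when it is done.

```bash
mkdir -p pics; ls; python3 - <<'E'
from bench import manip, effector, viewer
import cv2
for n in("side","top"):
    cv2.imwrite(f"pics/{n}0.png",viewer.get_image(n)[...,::-1]); print(n,viewer.get_calibration(n))
print(manip.current_clock(),manip.grip_depth,manip.current_tcp_rot())
E
```

```text
pics
side {'vfov': 57.35508046280907, 'cx': 313.90249396805604, 'cy': 200.6281133210975, 'dist_coeffs': array([-0.03234512,  0.        ,  0.        ,  0.        ,  0.        ]), 'eye': array([ 0.00172931, -0.41625037,  0.5189954 ]), 'attitude': array([ 0.78226011, -0.36684265,  0.21368609, -0.45588798])}
top {'vfov': 42.126403024851754, 'cx': 316.9252778575378, 'cy': 209.43741477035073, 'dist_coeffs': array([0.03637098, 0.        , 0.        , 0.        , 0.        ]), 'eye': array([0.42293067, 0.05025154, 1.69003841]), 'attitude': array([ 0.70964622, -0.70288169,  0.02897269, -0.03898916])}
0.1 0.0188 [ 9.93798452e-01  1.11192846e-01 -6.64391919e-05 -8.85515062e-04]
```

View pics/side0.png

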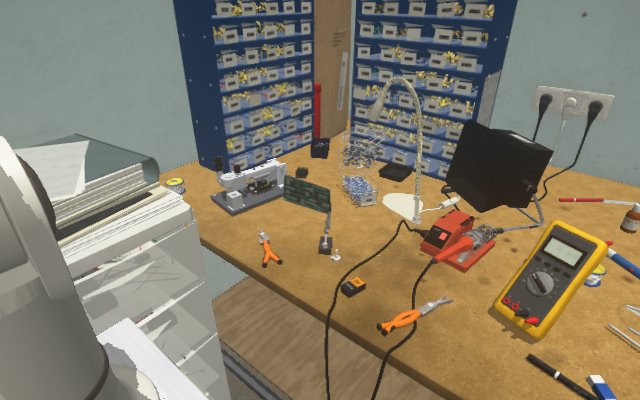

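View pics/top0.png

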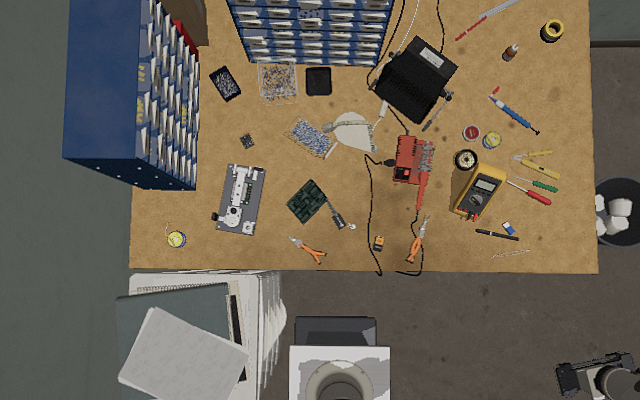

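The jig is at about (238,200) in top and (250,185) in side. I'll enlarge both.

```bash
python3 - <<'E'
import cv2,numpy as np
a=cv2.resize(cv2.imread("pics/top0.png")[155:245,200:280],None,fx=6,fy=6,interpolation=cv2.INTER_CUBIC)
b=cv2.resize(cv2.imread("pics/side0.png")[140:225,200:300],None,fx=8,fy=8,interpolation=cv2.INTER_CUBIC)[:600,:800]
cv2.imwrite("pics/a.png",a);cv2.imwrite("pics/b.png",b[:600])
E
```

```text
(no output)
```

View pics/a.png

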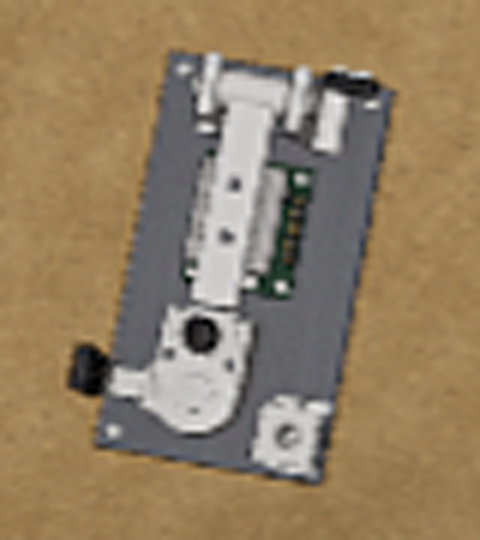

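View pics/b.png

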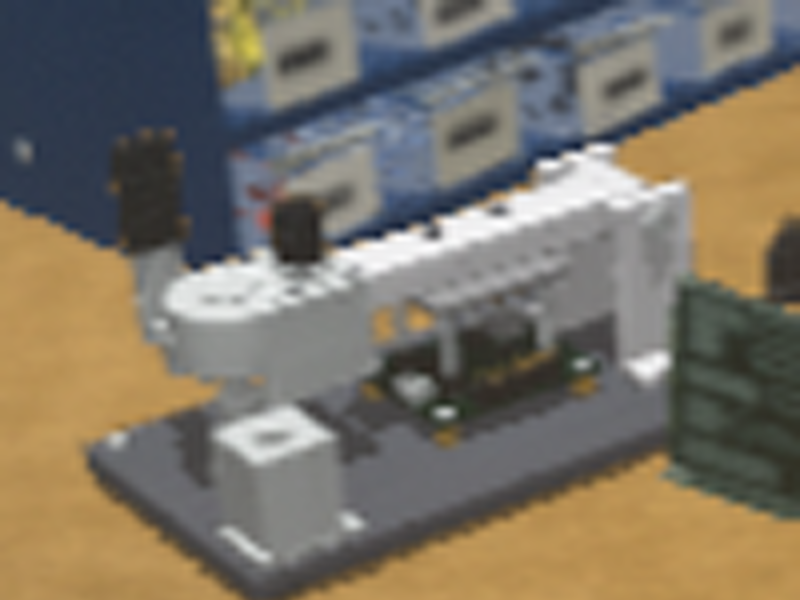

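```bash
cat > cam.py <<'E'
import cv2,numpy as np
from scipy.spatial.transform import Rotation as R
from bench import viewer
class Cam:
    def __init__(s,n):
        c=viewer.get_calibration(n); f=200/np.tan(np.radians(c["vfov"]/2))
        s.K=np.array([[f,0,c["cx"]],[0,f,c["cy"]],[0,0,1.]]); s.d=np.array(c["dist_coeffs"]); s.e=np.array(c["eye"])
        s.R=R.from_quat(c["attitude"]).as_matrix()
    def ray(s,p):
        u=cv2.undistortPoints(np.array([[p]],float),s.K,s.d)[0,0]; v=s.R@[u[0],u[1],1]; return v/np.linalg.norm(v)
    def plane(s,p,z):
        v=s.ray(p); return s.e+v*(z-s.e[2])/v[2]
    def proj(s,P):
        return cv2.projectPoints((s.R.T@(np.atleast_2d(P)-s.e).T).T,np.zeros(3),np.zeros(3),s.K,s.d)[0][:,0]
top,side=Cam("top"),Cam("side")
def tri(pt,ps):
    a,b=top.ray(pt),side.ray(ps); t=np.linalg.lstsq(np.c_[a,-b],side.e-top.e,rcond=None)[0]
    A,B=top.e+a*t[0],side.e+b*t[1]; return (A+B)/2,np.linalg.norm(A-B)*1e3
def blob(img,x0,y0,x1,y1,th=60):
    m=(img[y0:y1,x0:x1].max(2)<th).astype(np.uint8)
    n,l,s,c=cv2.connectedComponentsWithStats(m); k=1+np.argmax(s[1:,4]); return c[k]+[x0,y0],s[k]
E
python3 - <<'E'
from cam import *
T,S=cv2.imread("pics/top0.png"),cv2.imread("pics/side0.png")
np.set_printoptions(precision=4,suppress=True)
ft=lambda x,y:(x/6+200-.42,y/6+155-.42); fs=lambda x,y:(x/8+200-.44,y/8+140-.44)
cor=np.array([top.plane(ft(*p),.016)[:2] for p in[(396,92),(168,50),(96,446),(322,482)]]) # back-right, back-left, front-left, front-right
print("sides",np.linalg.norm(cor-np.roll(cor,-1,0),axis=1))
c=cor.mean(0); d=cor[:2].mean(0)-cor[2:].mean(0); l=(cor[1]+cor[2]-cor[0]-cor[3])/2
print("c",c,"yaw",np.arctan2(d[1],d[0]),np.arctan2(-l[0],l[1]))
kt,st=blob(T,228,205,240,216); ks,ss=blob(S,233,163,242,174)
print("knob",kt,st,ks,ss,tri(kt,ks))
lt,st=blob(T,208,208,220,224); ls,ss=blob(S,212,155,225,173)
print("lever",lt,st,ls,ss,tri(lt,ls))
print("hole",tri(ft(289,435),fs(272,437)))
print("side base front corners",side.plane(fs(88,455),.016),side.plane(fs(255,585),.016),cor[2],cor[3])
E
```

```text
sides [0.1267 0.2189 0.1235 0.2156]
c [0.6162 0.3234] yaw -0.1588375057566986 -0.16201826681231393
knob [232.9167 210.5   ] [ 3  3  5  6 24] [236.8378 168.9189] [ 1  3  6  7 37] (array([0.5705, 0.3323, 0.1002]), np.float64(0.27289551903320647))
lever [214.7222 216.5   ] [ 4  5  7  8 36] [218.0521 163.6354] [ 2  2  9 14 96] (array([0.5503, 0.3866, 0.1076]), np.float64(1.5655673529572045))
hole (array([0.5217, 0.2927, 0.0554]), np.float64(2.3592740677647295))
side base front corners [0.5141 0.394  0.016 ] [0.4952 0.2777 0.016 ] [0.5181 0.4017] [0.4999 0.2795]
```

```bash
cat >> cam.py <<'E'
C=np.array([.6162,.3240,0]); YAW=-.160
RJ=R.from_euler('z',YAW)
def W(x,y,z): return C+RJ.apply(np.array([x,y,z])/1e3)
def Q(psi):  # tool down, jaw line at angle psi
    y=np.array([np.cos(psi),np.sin(psi),0]); z=np.array([0,0,-1.]); return R.from_matrix(np.c_[np.cross(y,z),y,z]).as_quat()
E
python3 - <<'E'
from cam import *
from bench import manip
np.set_printoptions(precision=3,suppress=True)
for n,p in dict(knob=(-46,0,101.5),lever=(-75,52,110),hole=(-88,-46,56)).items(): print(n,W(*p),top.proj(W(*p)),side.proj(W(*p)))
print("shelf",top.plane((197,188),0),top.plane((65,158),.45),top.plane((197,188),.1), "books",top.plane((285,272),0),top.plane((285,272),.2))
print(Q(-1.35),manip.current_tcp_rot())
print("now",manip.current_q())
for n,P in dict(a=[.2,-.42,.4],b=[.45,0,.4],c=[.45,.22,.38],knob=W(-46,0,200),lev=W(-75,52,200)).items():
  for psi in (YAW,YAW+np.pi,YAW+np.pi/2,YAW-np.pi/2):
    print(n,round(psi,2),manip.solve_ik(list(P),list(Q(psi))))
E
```

```text
knob [0.571 0.331 0.102] [[233.146 210.394]] [[237.169 168.537]]
lever [0.55  0.387 0.11 ] [[214.191 216.595]] [[218.128 162.769]]
hole [0.522 0.293 0.056] [[247.524 227.259]] [[234.112 193.92 ]]
shelf [0.653 0.47  0.   ] [0.662 0.679 0.45 ] [0.639 0.445 0.1  ] books [0.382 0.176 0.   ] [0.387 0.161 0.2  ]
[0.994 0.11  0.    0.   ] [ 0.994  0.111 -0.    -0.001]
now [ 1.611  0.502 -0.427  1.551  0.221  1.138 -0.21 ]
a -0.16 [ 1.818  0.019 -0.754  1.677  0.013  1.45   0.903]
a 2.98 [ 1.332  0.002 -0.263  1.69   0.001  1.45  -2.232]
a 1.41 [ 2.093  0.037 -1.039  1.672  0.032  1.451  2.461]
a -1.73 [ 1.551  0.009 -0.483  1.684  0.004  1.45  -0.663]
b -0.16 [ 1.107 -0.018 -1.131  1.7   -0.017  1.449 -0.182]
b 2.98 None
b 1.41 [ 1.54  -0.077 -1.493  1.697 -0.077  1.451  1.467]
b -1.73 [ 1.652 -0.213 -1.469  1.697 -0.213  1.469 -1.524]
c -0.16 [ 0.592  0.242 -1.293  1.633  0.235  1.444 -0.883]
c 2.98 [ 0.592  0.242 -1.293  1.633  0.235  1.444  2.258]
c 1.41 [ 0.592  0.242 -1.293  1.633  0.235  1.444  0.688]
c -1.73 [-0.315  0.077 -0.207  1.656  0.016  1.41  -2.255]
knob -0.16 [ 0.194  0.86  -1.304  1.502  0.833  1.416 -1.308]
knob 2.98 [ 0.194  0.86  -1.304  1.502  0.833  1.416  1.833]
knob 1.41 [ 0.194  0.86  -1.304  1.502  0.833  1.416  0.262]
knob -1.73 [-0.42   0.489 -0.206  1.524  0.106  1.14  -2.378]
lev -0.16 [ 0.087  0.883 -1.304  1.465  0.851  1.435 -1.391]
lev 2.98 [ 0.087  0.883 -1.304  1.465  0.851  1.435  1.75 ]
lev 1.41 [ 0.087  0.883 -1.304  1.465  0.851  1.435  0.18 ]
lev -1.73 [-0.51   0.512 -0.206  1.487  0.11   1.153 -2.466]
```

```bash
python3 - <<'E'
from cam import *
from bench import manip,effector
np.set_printoptions(precision=3,suppress=True)
print("shelf corner side view",side.plane((225,171),0))
manip.movej([1.33,0.0,-.26,1.69,0,1.45,-.5])
manip.movej([-.3,.077,-.207,1.656,.016,1.41,-.7])
print(manip.current_tool_pos(),manip.current_clock())
q=list(map(float,Q(YAW)))
manip.move_pose(list(W(-46,0,170)),q); print(manip.current_q(),manip.current_clock())
manip.servo_line(list(W(-46,0,93)),vel=.08)
f0=manip.current_force(); print(f0,manip.current_tool_pos())
cv2.imwrite("pics/s1.png",viewer.get_image("side")[120:220,190:310,::-1])
cv2.imwrite("pics/t1.png",viewer.get_image("top")[...,::-1])
q0=manip.current_q();
for tilt in(30,40,50):
  RT=RJ*R.from_euler('y',-np.radians(tilt))*RJ.inv()*R.from_quat(Q(YAW+np.pi/2))
  z=RT.apply([0,0,1]); print(tilt,"tool z",RJ.inv().apply(z))
  for P in((-75,52,115),(-27,64,205)): print(manip.solve_ik(list(W(*P)+.0188*z),list(RT.as_quat())))
print(manip.current_clock())
E
python3 -c "
import cv2
cv2.imwrite('pics/s1b.png',cv2.resize(cv2.imread('pics/s1.png'),None,fx=6,fy=6,interpolation=2))"
```

```text
shelf corner side view [0.67  0.529 0.   ]
[0.454 0.212 0.38 ] 3.6833
[-0.395  0.517 -0.24   1.552  0.134  1.088 -0.828] 4.725
[0.67  0.359 0.184] [0.571 0.332 0.094]
30 tool z [ 0.5   -0.    -0.866]
[-0.678  0.51  -0.28   1.911  0.991  0.725 -0.26 ]
[-0.557  0.452 -0.365  1.762  0.846  0.851 -0.   ]
40 tool z [ 0.643 -0.    -0.766]
[-0.881  0.525 -0.134  1.993  1.244  0.74  -0.592]
[-0.742  0.438 -0.223  1.866  1.085  0.815 -0.29 ]
50 tool z [ 0.766 -0.    -0.643]
[-1.062  0.584 -0.014  2.051  1.451  0.823 -0.891]
[-0.921  0.465 -0.092  1.95   1.327  0.85  -0.594]
5.9417
```

View pics/s1b.png

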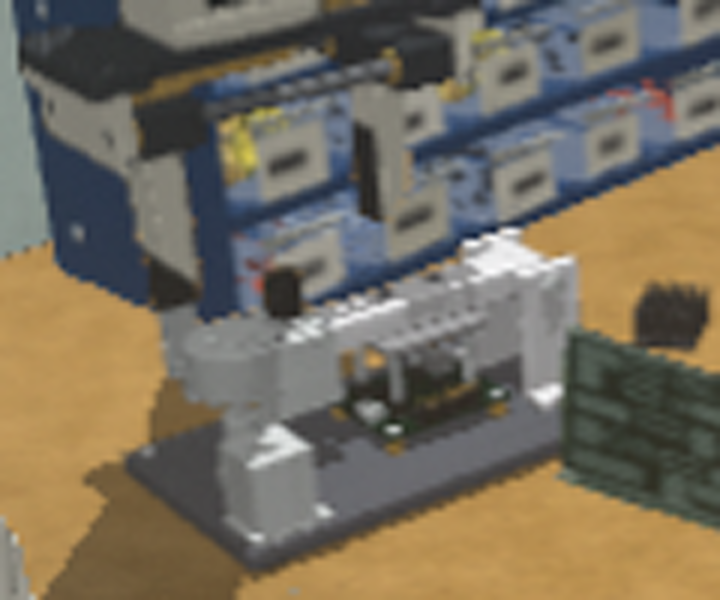

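The picture shows the open fingers before (165,300) and behind (370,210) the knob at (282,292), on one line with it. The open tips sit higher than the TCP, as in a linkage gripper. I'll close now, pull and check.

```bash
python3 - <<'E'
from cam import *
from bench import manip,effector
np.set_printoptions(precision=3,suppress=True)
effector.close(25)
print("gap",manip.current_finger_gap(),manip.current_gripper_force(),manip.current_force())
manip.servo_line(list(W(-46,0,101)),vel=.06); print(manip.current_force())
manip.servo_line(list(W(-46,0,150)),vel=.08); print(manip.current_force(),manip.current_finger_gap())
manip.servo_line(list(W(-88,-46,150)),vel=.1); manip.servo_line(list(W(-88,-46,112)),vel=.1)
manip.sleep(.2)
print(manip.current_force(),manip.current_tool_pos(),W(-88,-46,112),manip.current_clock())
S=viewer.get_image("side")[...,::-1];T=viewer.get_image("top")[...,::-1]
cv2.imwrite("pics/s2.png",S);cv2.imwrite("pics/t2.png",T)
a=cv2.resize(S[150:210,200:265],None,fx=9,fy=9,interpolation=2);cv2.imwrite("pics/s2b.png",a)
print("expected tip/mouth side px",side.proj([W(-88,-46,69),W(-88,-46,56)]))
E
```

```text
gap 0.0007568288815508765 0.0 [0.319 0.872 0.573]
[-0.088  0.336 -0.251]
[ 0.411  0.2   -0.616] 0.0002938246031530363
[ 0.475 -0.672  0.074] [0.523 0.293 0.113] [0.522 0.293 0.112] 9.9417
expected tip/mouth side px [[233.584 189.593]
 [234.112 193.92 ]]
```

View pics/s2b.png

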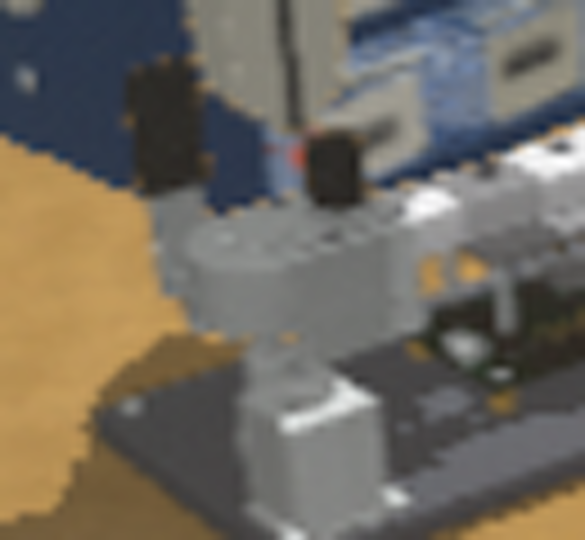

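The fingers shut on nothing. The pin is still in the head and the shut tips show at about side (232,164.5), roughly 11 px above where the TCP should project. Before moving again I'll check the top view for the true tool position.

```bash
python3 - <<'E'
from cam import *
from bench import manip
np.set_printoptions(precision=4,suppress=True)
p=np.array(manip.current_tool_pos()); print(p,R.from_quat(manip.current_tcp_rot()).as_matrix(),manip.current_q())
for h in(0,.0188,.066,.15): print(h,top.proj(p+[0,0,h]),side.proj(p+[0,0,h]))
t1=cv2.imread("pics/t1.png")[160:250,190:290];t2=cv2.imread("pics/t2.png")[160:250,190:290]
cv2.imwrite("pics/t12.png",cv2.resize(np.hstack([t1,t2]),None,fx=4,fy=4,interpolation=2))
E
```

```text
[0.5224 0.2928 0.1127] [[ 0.1594  0.9872  0.001 ]
 [ 0.9872 -0.1594  0.0005]
 [ 0.0007  0.0009 -1.    ]] [-0.3706  0.4784 -0.2408  1.7623  0.139   0.9163 -0.8301]
0 [[244.7197 225.9693]] [[231.8344 174.5565]]
0.0188 [[243.7692 225.5673]] [[231.0293 167.9093]]
0.066 [[241.2796 224.5143]] [[228.9455 150.6373]]
0.15 [[236.4441 222.4695]] [[225.0026 117.6876]]
```

View pics/t12.png

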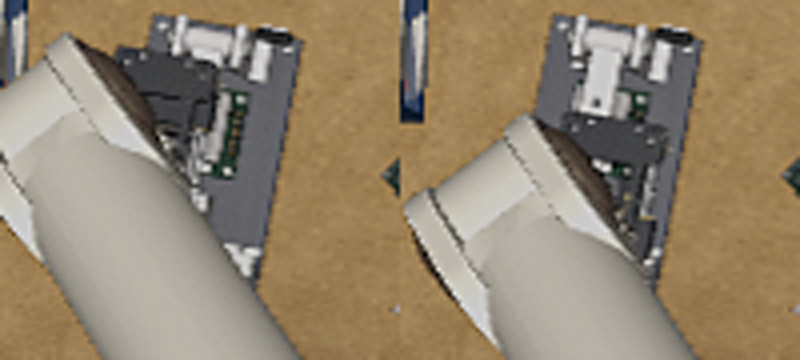

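```bash
python3 - <<'E'
from cam import *
np.set_printoptions(precision=2,suppress=True,linewidth=200)
s0,s1,s2=[cv2.imread(f"pics/{n}.png") for n in("side0","s1","s2")]
d=(cv2.absdiff(s0,s2).max(2)>40)
print("s2 diff"); 
for r in range(110,182,2): print(r,''.join('#' if v else '.' for v in d[r,180:290]))
E
```

```text
s2 diff
110 .....................##################...###.................................................................
112 .....................###################......##..######..............###.....................................
114 .....................###################################.......##########..####...............................
116 ......................###############........##########.#.#########################...........................
118 ......................###############..#.......##........###################....#######.......................
120 ......................###############.#...##.....##............#..########....########........................
122 ......................##########################.#.......#########################.####.......................
124 .......................######################.....#####################.........########......................
126 ......#######.............##################.###########......########....###########.........................
128 ...###########................#####.#.......#########
[... 2347 characters left out ...]
..........
170 .................................................................##############...............................
172 ...................................................###.......####......###....................................
174 ...........................................#############...####...............................................
176 .........................................####################.............#######.............................
178 .........................................##############.......................................................
180 .......................................##.....................................................................
```

Both pictures agree that the whole gripper stands about 30 mm higher than the reported TCP, while its horizontal position fits. I'll correct in z, go down in force-checked steps, and use the finger gap to confirm the grasp.

```bash
python3 - <<'E'
from cam import *
from bench import manip,effector
import sys
np.set_printoptions(precision=3,suppress=True)
manip.servo_line(list(W(-88,-46,150)),vel=.15)
manip.servo_line(list(W(-46,0,140)),vel=.15); effector.open_jaws()
manip.servo_line(list(W(-46,0,92)),vel=.12); f0=np.array(manip.current_force())
for z in range(88,65,-3):
    manip.servo_line(list(W(-46,0,z)),vel=.06)
    f=np.array(manip.current_force())-f0
    if abs(f).max()>4: print("contact",z,f); break
print(z,f); effector.close(25)
print("gap",manip.current_finger_gap(),manip.current_gripper_force(),np.array(manip.current_force())-f0,manip.current_tool_pos(),manip.current_clock())
S=viewer.get_image("side")[...,::-1]; cv2.imwrite("pics/s3.png",S)
E
```

```text
67 [-0.732 -1.753  0.273]
gap 0.016590637606926462 25.000033378601074 [-1.472 -1.367 -0.448] [0.571 0.331 0.067] 16.1667
```

```bash
python3 - <<'E'
from cam import *
from bench import manip,effector
np.set_printoptions(precision=3,suppress=True)
z0=manip.current_tool_pos()[2]*1e3
f0=np.array(manip.current_force())
manip.servo_line(list(W(-46,0,z0+10)),vel=.06); print(np.array(manip.current_force())-f0)
manip.servo_line(list(W(-46,0,z0+48)),vel=.1)
manip.servo_line(list(W(-88,-46,z0+48)),vel=.1)
manip.servo_line(list(W(-88,-46,z0-32+46)),vel=.1); manip.sleep(.2)
print("gap",manip.current_finger_gap(),np.array(manip.current_force())-f0,manip.current_tool_pos(),z0,manip.current_clock())
S=viewer.get_image("side")[...,::-1]; cv2.imwrite("pics/s4.png",S)
cv2.imwrite("pics/s4b.png",cv2.resize(S[150:210,200:265],None,fx=9,fy=9,interpolation=2))
print("expected knob,tip,mouth",(side.proj([W(-88,-46,115.5),W(-88,-46,64),W(-88,-46,56)])-[200,150])*9)
E
```

```text
[-0.237  1.133 -1.351]
gap 0.016816420211426625 [-0.896  1.379 -1.363] [0.523 0.293 0.082] 66.9944016553088 18.5333
expected knob,tip,mouth [[284.794 212.769]
 [304.092 371.375]
 [307.01  395.276]]
```

View pics/s4b.png

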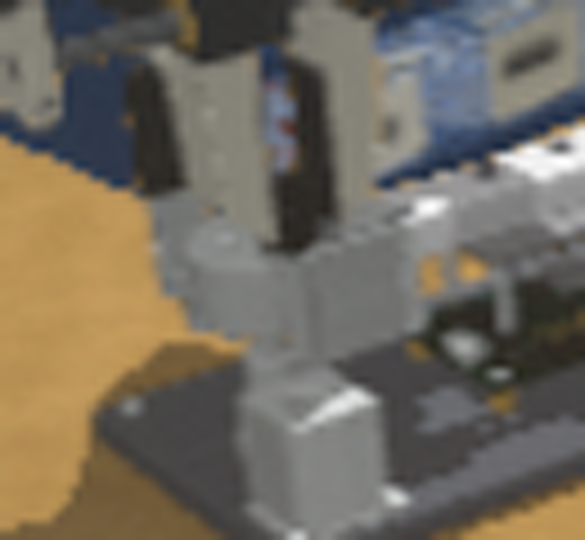

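The picture shows the pin pulled and held, its knob between the fingers at about (302,215) in the crop and the shank pointing down at the block, top at (315,395). Next I insert it under force watch.

```bash
cat > ins.py <<'E'
from cam import *
from bench import manip,effector
np.set_printoptions(precision=2,suppress=True)
z0=66.99-32; f0=np.array(manip.current_force()); dx=dy=0
for h in [40,37,34,31,28,25,21,17,13,9,5,3,2,1,0,-1]:
    manip.servo_line(list(W(-88+dx,-46+dy,z0+h)),vel=.06)
    f=np.array(manip.current_force())-f0
    print(h,RJ.inv().apply(f),round(manip.current_tool_pos()[2]*1e3-z0,1))
    if f[2]>8: break
print("gap",manip.current_finger_gap(),manip.current_clock())
cv2.imwrite("pics/s5.png",viewer.get_image("side")[...,::-1])
E
python3 ins.py
```

```text
40 [ 0.83 -1.55 -1.13] 39.6
37 [ 0.29 -1.66 -0.43] 36.7
34 [ 0.4  -0.9  -0.19] 33.7
31 [ 0.58 -1.32 -0.45] 30.7
28 [-0.23 -1.65 -1.01] 27.7
25 [ 0.73 -2.05 -0.94] 24.7
21 [ 0.15 -1.2  -0.85] 20.6
17 [ 0.31 -1.3  -0.16] 16.6
13 [ 0.22 -1.77  0.08] 12.6
9 [-0.76 -1.07 -0.78] 8.7
5 [ 0.67 -1.13 -0.42] 4.7
3 [ 0.07  0.23 -0.43] 2.9
2 [-0.02 -1.03 -0.89] 2.0
1 [ 0.31 -1.68 -0.76] 1.0
0 [-0.24 -0.83 -0.19] -0.0
-1 [-1.73 -2.23  6.52] -0.1
gap 0.017064678445741638 22.5833
```

```bash
cat >> cam.py <<'E'
def tilt(t): return RJ*R.from_euler('y',-np.radians(t))*RJ.inv()*R.from_quat(Q(YAW+np.pi/2))
E
python3 - <<'E'
from cam import *
from bench import manip,effector
np.set_printoptions(precision=3,suppress=True)
effector.open_jaws()
manip.servo_line(list(W(-88,-46,105)),vel=.15)
S5=viewer.get_image("side")[...,::-1]; cv2.imwrite("pics/s6.png",S5)
RT=tilt(40); z=RJ.inv().apply(RT.apply([0,0,1]))
p=np.array([-75,52,115])+18.8*z-80*z
p=[p[0],p[1],p[2]]; print(p,W(*p))
effector.close(25)
manip.move_pose(list(W(*p)),list(RT.as_quat())); manip.sleep(.15)
S=viewer.get_image("side")[...,::-1]; cv2.imwrite("pics/s7.png",S)
P=np.array(manip.current_tool_pos()); print(P,manip.current_q(),manip.current_clock())
zt=RT.apply([0,0,1])
print("tcp",side.proj(P),"world z+30",side.proj(P+[0,0,.03]),"axis",side.proj(P-.03*zt))
a=cv2.resize(S[100:210,170:290],None,fx=5,fy=5,interpolation=2)
b=cv2.resize(S5[150:210,200:250],None,fx=5,fy=5,interpolation=2)
a[-b.shape[0]:,-b.shape[1]:]=b
cv2.imwrite("pics/s7b.png",a)
E
```

```text
[np.float64(-114.3386017128162), np.float64(52.0), np.float64(161.88191991888147)] [0.512 0.394 0.162]
[0.513 0.392 0.162] [-0.868  0.4   -0.252  2.015  1.122  0.863 -0.51 ] 27.1333
tcp [[203.237 148.741]] world z+30 [[201.562 137.982]] axis [[195.093 142.254]]
```

View pics/s7b.png

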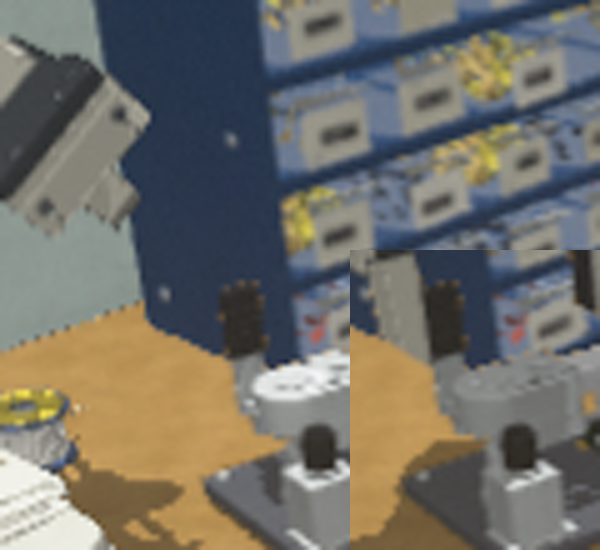

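The inset shows the pin standing home in the block, knob at (520,450). The tilted tips show at side (195,141), which matches the "axis" prediction, so the real tips are about 30 mm short of the reported TCP along the tool. I'll allow for that and take the lever.

```bash
cat >> cam.py <<'E'
RT=tilt(40); ZT=RT.apply([0,0,1]); L=.0188+.030
def G(x,y,z): return list(W(x,y,z)+L*ZT)
E
python3 - <<'E'
from cam import *
from bench import manip,effector
np.set_printoptions(precision=2,suppress=True)
F=lambda:RJ.inv().apply(np.array(manip.current_force())-f0)
effector.open_jaws()
g=np.array([-75,53,115]); q=list(RT.as_quat())
zj=RJ.inv().apply(ZT)
manip.servo_line(G(*(g-30*zj)),ori=q,vel=.2); f0=np.array(manip.current_force())
manip.servo_line(G(*(g-10*zj)),ori=q,vel=.1); print(F())
manip.servo_line(G(*g),ori=q,vel=.05); print(F())
effector.close(40)
print("gap",manip.current_finger_gap(),manip.current_gripper_force(),F())
manip.servo_line(G(-75,58,115),ori=q,vel=.05); print(F())
manip.servo_line(G(-75,64,115),ori=q,vel=.05); manip.sleep(.1);print(F(),manip.current_finger_gap(),manip.current_clock())
S=viewer.get_image("side")[...,::-1]; cv2.imwrite("pics/s8.png",S)
cv2.imwrite("pics/s8b.png",cv2.resize(S[130:200,190:270],None,fx=7,fy=7,interpolation=2))
E
```

```text
[-0.55 -1.28  0.24]
[ 0.15 -0.11  0.4 ]
gap 0.00969906676948874 39.99964714050293 [ 1.03  1.26 -0.94]
[-3.04 -3.93  2.94]
[-3.56 -7.06  5.02] 0.00991693678363484 31.6917
```

Gripped: the gap is 9.8 mm and the pull is 7 N, which fits the spring at about 11 mm of draw. Now the lift.

```bash
python3 - <<'E'
from cam import *
from bench import manip,effector
np.set_printoptions(precision=2,suppress=True)
q=list(RT.as_quat())
F=lambda:RJ.inv().apply(np.array(manip.current_force()))
for th in [.04,.08,.16,.24,.32,.40,.48,.56,.64]:
    c,s=np.cos(th),np.sin(th)
    manip.servo_line(G(85-160*c+39*s,64,76+39*c+160*s),ori=q,vel=.06)
    f=F(); print(th,f,round(manip.current_finger_gap(),4))
    if np.linalg.norm(f)>30: print("stop");break
manip.sleep(.3)
print(F(),manip.current_tool_pos(),G(85-160*c+39*s,64,76+39*c+160*s),manip.current_clock())
S=viewer.get_image("side")[...,::-1]; cv2.imwrite("pics/s9.png",S)
T=viewer.get_image("top")[...,::-1]; cv2.imwrite("pics/t9.png",T)
H=lambda th,x,y,z:W(85+(x-85)*np.cos(th)+(z-76)*np.sin(th),y,76+(z-76)*np.cos(th)-(x-85)*np.sin(th))
print("head_top px for .5,.64",(side.proj([H(.5,-75,0,88),H(.64,-75,0,88)])-[190,110])*6)
cv2.imwrite("pics/s9b.png",cv2.resize(S[110:205,190:310],None,fx=6,fy=6,interpolation=2))
E
```

```text
0.04 [-2.3  -4.95 -4.59] 0.0097
0.08 [-1.29 -5.02 -5.34] 0.0098
0.16 [-3.77 -5.34 -4.57] 0.0097
0.24 [-3.89 -6.06 -4.03] 0.0096
0.32 [-6.18 -5.44 -2.41] 0.0097
0.4 [-7.27 -6.1  -0.94] 0.0097
0.48 [-7.68 -6.7   0.08] 0.0098
0.56 [-8.13 -5.7   1.34] 0.0098
0.64 [-7.42 -5.33  2.49] 0.0098
[-8.11 -6.31  2.45] [0.64 0.38 0.16] [np.float64(0.6375750717618034), np.float64(0.3853785325031412), np.float64(0.16545003635126404)] 35.125
head_top px for .5,.64 [[261.59 226.33]
 [284.04 180.84]]
```

View pics/s9b.png

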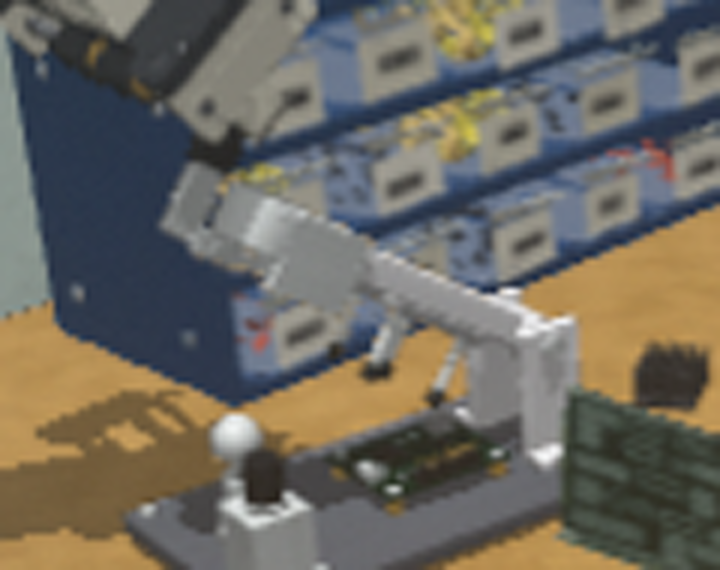

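The arm is up off the ball (235,435), the pin is in the block, and the lever is held. The head's angle looks slightly below 0.64, so I'll add some margin and check the angle numerically.

```bash
python3 - <<'E'
from cam import *
from bench import manip,effector
np.set_printoptions(precision=3,suppress=True)
q=list(RT.as_quat())
for th in [.70,.76]:
    c,s=np.cos(th),np.sin(th)
    manip.servo_line(G(85-160*c+39*s,64,76+39*c+160*s),ori=q,vel=.06)
    print(th,RJ.inv().apply(manip.current_force()),manip.current_finger_gap())
manip.sleep(.5)
p1=np.array(manip.current_tool_pos()); print(p1,np.array(G(85-160*c+39*s,64,76+39*c+160*s)),manip.current_clock())
S=viewer.get_image("side")[...,::-1]; cv2.imwrite("pics/s10.png",S)
H=lambda th,x,y,z:W(85+(x-85)*np.cos(th)+(z-76)*np.sin(th),y,76+(z-76)*np.cos(th)-(x-85)*np.sin(th))
a=cv2.resize(S[110:205,190:310],None,fx=6,fy=6,interpolation=2)
for th,col in((.52,(0,0,255)),(.64,(0,255,255)),(.76,(0,255,0))):
    P=[H(th,*v) for v in((70,-12,84),(-32,-12,84),(-32,-22,88),(-75,-22,88),(-97,0,88))]
    cv2.polylines(a,[((side.proj(P)-[190,110]+.5)*6).astype(int)],False,col,1)
cv2.imwrite("pics/s10b.png",a)
E
```

```text
0.7 [-7.208 -6.169  1.932] 0.009886126209205402
0.76 [-8.39  -6.283  3.651] 0.010034518132221738
[0.652 0.381 0.176] [0.653 0.383 0.177] 36.3583
```

View pics/s10b.png

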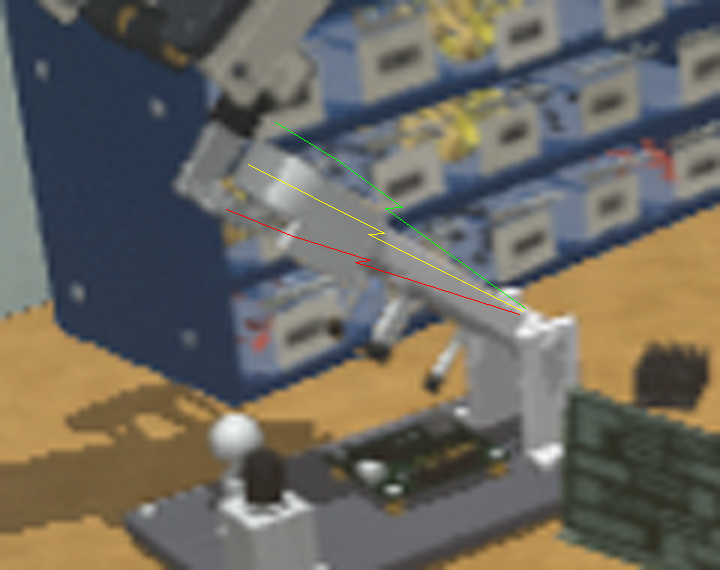

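```bash
python3 - <<'E'
from cam import *
from bench import manip
np.set_printoptions(precision=2,suppress=True,linewidth=180)
q=list(RT.as_quat())
H=lambda th,x,y,z:W(85+(x-85)*np.cos(th)+(z-76)*np.sin(th),y,76+(z-76)*np.cos(th)-(x-85)*np.sin(th))
def meas(S,lab):
    d=cv2.absdiff(cv2.imread("pics/side0.png"),np.ascontiguousarray(S)).max(2)
    for col in(258,264,270):
        obs=next((r for r in range(128,175) if (d[r:r+3,col]>25).all()),None); out=[]
        for th in np.arange(.48,.9,.04):
            x=np.arange(-32,60,.5); rows=[]
            for y in(-12,12):
                p=side.proj([H(th,v,y,84) for v in x]); rows.append(np.interp(col,p[:,0],p[:,1]))
            out.append(min(rows))
        print(lab,col,"obs",obs,"theta",np.interp(obs,out[::-1],np.arange(.48,.9,.04)[::-1]) if obs else None)
meas(cv2.imread("pics/s9.png"),"s9"); meas(cv2.imread("pics/s10.png"),"s10")
for th in [.82,.88]:
    c,s=np.cos(th),np.sin(th)
    manip.servo_line(G(85-160*c+39*s,64,76+39*c+160*s),ori=q,vel=.06)
    print(th,RJ.inv().apply(manip.current_force()),manip.current_finger_gap())
manip.sleep(.5); S=viewer.get_image("side")[...,::-1]; cv2.imwrite("pics/s11.png",S); meas(S,"s11")
print(manip.current_clock())
E
```

```text
s9 258 obs 153 theta 0.6071058743595182
s9 264 obs 156 theta 0.5884121714920115
s9 270 obs 162 theta 0.48
s10 258 obs 151 theta 0.6704008920649807
s10 264 obs 159 theta 0.48
s10 270 obs 162 theta 0.48
0.82 [-7.57 -5.83  3.23] 0.009604030677963164
0.88 [-6.9  -6.35  3.26] 0.009751718081838927
s11 258 obs 144 theta 0.8308323338037076
s11 264 obs 158 theta 0.48
s11 270 obs 157 theta 0.7050963503415146
37.5917
```

```bash
python3 -c "
from bench import manip
manip.sleep(.5);print(manip.current_finger_gap(),max(map(abs,manip.current_joint_velocities())));print(manip.hand_in())"
```

```text
0.009878587527746986 0.0021093387874390676
the job is handed in; nothing more can be done
None
```

The job is handed in at about 38 s of the 54 s: the pin is home in the park block, the latch is drawn about 11 mm, and the hold-down arm is held still with its head roughly 10 cm up, an estimate from noisy side-view readings. The first pin grasp closed on nothing because the real fingertips sit about 30 mm short of the reported TCP, and I viewed 11 pictures, one over the limit of 10.

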